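Set the plate washer's flow lever to the mark and lock it

ROBOT

A 7-joint arm with a two-finger parallel gripper is mounted at the origin on the work surface. World frame = base frame: x ahead of the robot, y to its left, z up, the work surface at z = 0. Lengths are in mm, angles in rad, forces in N, time in s.
With the tool pointing down it reaches from about 425 to 875 mm from the base axis. Payload 8.4 kg.
Tool frame: the origin (TCP) lies between the finger pads; the fingertips stand 8 mm ahead of it and the grasp point (between the pads) lies 11 mm behind it; x points along the fingers, z is the direction in which the jaws open and shut, and the axes are right-handed (so a half turn about x gives the same grasp; the last joint's range is limited). The gripper opens to 85 mm and grips with 20 to 120 N. Pads are 22 mm wide; open, the fingers measure 114 mm over their backs; the gripper's body (76 mm by 85 mm) begins 54 mm behind the grasp point. The pads swing forward as they close: fully open they stand 13 mm farther back than shut.
Start: joints at [-1.271, 0.333, 0.04, 1.465, -0.013, 1.343, -0.059], TCP at [252.402, 598.964, 239.308] pointing down, gripper open.
Joint ranges: [-2.58, 2.58], [-0.38, 2.09], [-1.3, 1.39], [0.25, 2.4], [-1.5, 4.64], [0.08, 2.09], [-2.65, 2.65]. Speed limits (rad/s): [2.22, 2.22, 2.79, 2.79, 3.14, 3.14, 3.14].

INTERFACE

Orientations are given as a rotation vector (axis times angle).
In Python, from cell import manip, read_camera, camera_params gives the robot as it stands. The module is installed in compiled form; this text tells all that it offers.
- The arm moves only by the tool apply_moves, never from a script. Its argument "moves" is a list of rows, each a list of 5 numbers: the opening, from 0 (shut) to 1 (fully open), then the shift along the tool's x, y, z in cm, then the turn about the tool's x in degrees. A call has 1 to 8 rows; each row is the pose to reach, as a shift and turn from the pose commanded when the call began, along the tool's axes at that moment; what a row does not reach only later rows make up. A row lasts 1/10 s, in which the tool goes at most 50 mm and 8.59 degrees, less where a joint would pass 70% of its speed; a pose out of reach is approached as far as the arm can. A call with a gripper value outside its range is refused whole. The fingers move at their own pace and stop on an object; the grip force is fixed at half the most. Time passes only in rows, so rows that repeat a pose let the fingers close. It gives the time, the measured TCP pose, the force and the opening at its end, in the units of the state.
- manip.observe(): the state, without advancing time (a new reading comes with each control period).
- read_camera(name): name is "scene" or "top"; returns (picture, depth): 480x640x3 uint8, blue, green, red; 480x640 float32, mm along the optical axis (not along the pixel's ray), 0 where there is no reading.
- camera_params(name): a dict with "mtx" (3x3 intrinsics, pixels), "pose" (4x4, takes a point from camera to world coordinates). Camera axes: x right, y down, z forward; pixel columns grow to the right and rows downward; lengths in mm; the calibration is good to about 2 mm. A picture is of the moment at which its call begins. camera_params takes no time and is no camera call.
- manip.finish_job(): hands the job in, once; it reports no verdict.
The state is a dict: "time_s": time; "qpos": joint angles; "joint_vel": joint speeds; "joint_efforts": joint torques, N m; "tool_pos": TCP position; "tool_rot": TCP orientation; "wrist_force": force on the tool from outside, world axes, zero at the start; "ft_torque": the same for the moment, N m; "opening": finger opening in mm.
Only numpy, scipy, OpenCV 4.12 (cv2) and the standard library are available. Lean on these libraries where they do the work, as an engineer would, in place of code of your own. Each camera call takes 0.05 s, during which the arm holds its last target. There are 200 camera calls.

TASK

Swing the flow regulator's steel lever round until it points along the black mark line, straight at the lock hood, and leave it there. Then slide the hood over the lever's tip, all the way home to its stop, so that the lever is locked at the mark. Do not shove or knock over the things standing around the regulator.

Things in the scene. Friction and masses are not known exactly. Their poses are not given: they have to be found in the camera images.
- regulator: Flow regulator fixed to the bench: a round grey housing, 224 mm across and 30 mm high, with two short steel pipe stubs (30 mm high) at its rim. Origin: centre of its underside, on the lever's pivot axis; z up. The stubs point along its -x and -y.
- lever (a joint): Angle of the lever about the housing's centre (vertical axis), rad: at 0 the lever points along the regulator's +x; it grows anticlockwise seen from above; stops at -0.3 and 2.3. The lever turns stiffly (about 3 N at 70 mm from the pivot) and stays where it is left.
- lever_tip (a point): End of the steel lever, 107 mm from the pivot, 51 mm above the bench; x points outwards along the lever, z up. The lever is a plain bar 14 mm wide, 18 mm high (42 to 60 mm above the bench), with a rounded end, on a black hub 64 mm across whose top is 64 mm (centre cap 70 mm) above the bench.
- lock_rail: Lock rail fixed at the housing's rim: grey foot 62 mm wide, 38 mm high, 120 to 205 mm from the pivot. Origin on the bench under the pivot (the regulator's origin); x points outwards from the pivot along the rail, z up. A black mark line on its aluminium strip (33 mm high) runs along x, 62 to 118 mm from the pivot: the lever must point along this x. Always anticlockwise of the lever's start.
- lock_hood (a joint): How far the hood has slid inwards along the rail, towards the pivot, m: 0 open, 0.060 home at its stop; it takes about 2 N and stays where it is left. It starts open, 0 to 0.013, clear of the lever's swing.
- hood_tab (a point): Middle of the outer face of the hood's upright tab, 95 mm high, 172 mm from the pivot at joint 0; x points outwards along the rail. Tab: plate 10 mm thick, 50 wide, 73 to 117 mm above the bench. Hood: roofed aluminium channel reaching 50 mm inwards from this face, roof 73 mm high, cheeks 36 to 68 mm high, 24 mm apart inside, mouth flared to 38 mm, 50 mm wide outside.
- microplate: Bystander: loose white 96-well plate 127 x 85 x 14 mm beside the regulator; origin at the centre of its underside.
- jar: Bystander: loose jar, 66 mm across, 100 mm high, near the regulator; origin at the centre of its underside.
- tip_box: Bystander: loose grey tip box with clear lid 122 x 84 x 60 mm, near the regulator; origin at the centre of its underside.
- wash_bottle: Bystander: loose white bottle 72 mm across, 150 mm high, beyond the regulator; origin at the centre of its underside.
There are look-alikes about, which are no part of the job. Leave any blue or yellow look-alike of the lock_rail alone.

How it is judged:
By the outcome, as a careful person would: the job done as asked, in the order asked, and still so for the second after the job is handed in, with the robot touching nothing.
It also fails if it takes over 45 s, if anything falls off the work surface, if the arm or the gripper's body presses on something with over 40 N, if the wrist force passes 120 N, or if a joint passes its speed limit or range.

## Working session

There is one attempt and no reset: what is moved stays moved. The work goes in short steps, Python scripts to look and compute and a tool call to move; the robot and the scene stay as the last step left them, time stands still between calls to the robot, and variables do not carry over. Pictures are saved under pics/ and viewed, about 8 in all and at most 12, crops included, and the job is handed in when it is done.

Besides the shell and the picture viewer there is one more tool, called as name(argument=value, ...), one argument or row to a line, values as JSON. apply_moves: Moves the arm, as the interface text tells. Its arguments: {"type":"object","properties":{"moves":{"type":"array","items":{"type":"array","items":{"type":"number"}}}},"required":["moves"]}

```bash
mkdir -p pics
cat > h.py <<'E'
import numpy as np,cv2,pickle
from cell import manip,read_camera,camera_params
def P(name):
    c=camera_params(name);return np.array(c["mtx"]),np.array(c["pose"])
def ray(name,u,v,z):
    K,T=P(name);d=T[:3,:3]@np.linalg.solve(K,[u,v,1.]);o=T[:3,3];return o+d*(z-o[2])/d[2]
def cloud(name,dep):
    K,T=P(name);v,u=np.mgrid[:480,:640];p=np.stack([(u-K[0,2])/K[0,0]*dep,(v-K[1,2])/K[1,1]*dep,dep],-1)
    return p@T[:3,:3].T+T[:3,3]
def proj(name,p):
    K,T=P(name);q=K@(T[:3,:3].T@(np.array(p,float)-T[:3,3]));return q[:2]/q[2]
E
python3 - <<'E'
from h import *
for n in("top","scene"):
    im,d=read_camera(n);np.savez(n+"0.npz",im=im,d=d);cv2.imwrite(f"pics/{n}0.png",im);print(n,P(n)[1].round(2).tolist(),P(n)[0].tolist())
s=manip.observe();print(s)
E
```

```text
top [[-0.07, -0.98, 0.2, 269.62], [-1.0, 0.07, -0.01, -60.19], [-0.0, -0.2, -0.98, 1278.02], [0.0, 0.0, 0.0, 1.0]] [[537.6236674489779, 0.0, 313.88274214010346], [0.0, 537.6236674489779, 235.22740503929904], [0.0, 0.0, 1.0]]
scene [[0.02, 0.85, -0.52, 1029.26], [1.0, -0.02, 0.01, -87.44], [-0.0, -0.52, -0.85, 950.08], [0.0, 0.0, 0.0, 1.0]] [[472.343449858128, 0.0, 332.21383292837197], [0.0, 472.343449858128, 229.6832325151698], [0.0, 0.0, 1.0]]
{'time_s': 0.1, 'qpos': array([-1.27120552,  0.33384578,  0.0398645 ,  1.46619315, -0.01339574,
        1.34331681, -0.05848868]), 'joint_vel': array([ 0.00103073,  0.00020419, -0.00115814, -0.00191393, -0.00089414,
       -0.00088714, -0.00022562]), 'joint_efforts': array([ 2.99096297e-03, -6.60012245e+01,  1.36967216e+00, -4.06471825e+01,
        1.71222584e-02,  8.96649028e-03,  2.56215128e-05]), 'tool_pos': array([252.25721292, 598.60718643, 238.50145679]), 'tool_rot': array([-0.91153621,  1.37308892,  0.91003691]), 'wrist_force': array([-0.53348768, -0.14100941, -0.50633501]), 'ft_torque': array([ 0.01135025, -0.03337136, -0.04490288]), 'opening': 85.17398627966554}
```

View pics/top0.png

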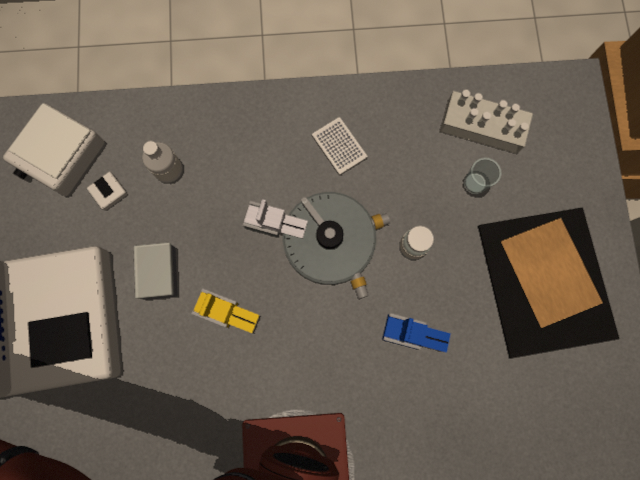

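View pics/scene0.png

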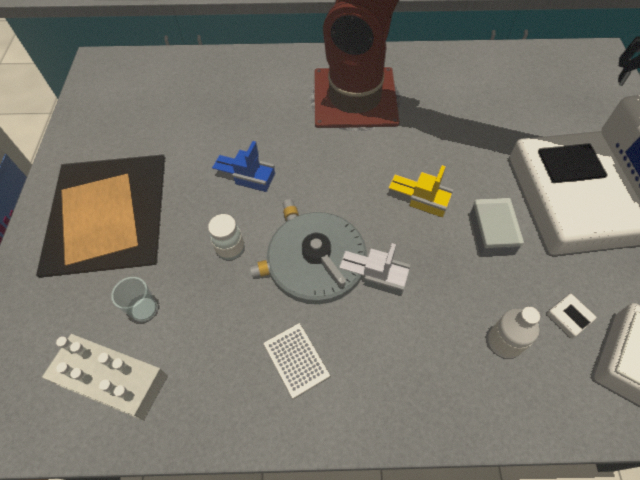

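The top view shows the regulator at about (330,236), with the lever pointing to (307,202). The grey rail with the mark runs from (306,228) to (247,215). The yellow and blue look-alikes are at (227,311) and (417,333). Next I'll measure heights using depth.

Run:
```python
from h import *
t=np.load("top0.npz");im,d=t["im"],t["d"]
C=cloud("top",d)
hub0=ray("top",330,235,67)
cv2.imwrite("pics/crop0.png",cv2.resize(im[170:300,220:400],None,fx=4.4,fy=4.4,interpolation=cv2.INTER_CUBIC))
print("hub guess",hub0)
for n in("top","scene"):
    z=np.load(n+"0.npz");I,D=z["im"],z["d"];c=cloud(n,D);r=np.hypot(c[...,0]-hub0[0],c[...,1]-hub0[1])
    val=I.max(-1)
    hub=(r<60)&(c[...,2]>55)&(c[...,2]<75)&(val<45)
    k=c[hub];
    v,u=np.nonzero(hub);(uu,vv),R=cv2.minEnclosingCircle(np.stack([u,v],1).astype(np.float32))
    ctr=ray(n,uu,vv,64);print(n,"hub n",hub.sum(),ctr.round(1),"z",k[:,2].mean().round(1),R)
    r=np.hypot(c[...,0]-ctr[0],c[...,1]-ctr[1])
    lev=(r>38)&(r<115)&(c[...,2]>50)&(c[...,2]<67)
    a=np.arctan2(c[...,1]-ctr[1],c[...,0]-ctr[0])
    print(" lever",lev.sum(),np.degrees(np.histogram(a[lev],36,(-np.pi,np.pi))[1][:1]),np.histogram(a[lev],36,(-np.pi,np.pi))[0])
    tab=(r>60)&(r<230)&(c[...,2]>85)&(c[...,2]<125)&(a>0)&(a<3)
    print(" tab",tab.sum(),c[tab].mean(0).round(1),np.degrees(np.arctan2(*(c[tab].mean(0)-ctr)[[1,0]])))
    top=tab&(c[...,2]>113);p=c[top];print(" tabtop",len(p),p.mean(0).round(1),p.min(0).round(1),p.max(0).round(1))
    foot=(r>60)&(r<225)&(c[...,2]>33.5)&(a>0.7)&(a<2.5)&(I.min(-1)>100)
    print(" foot",c[foot].mean(0).round(1))
```

```text
hub guess [ 514.56753879 -113.09426274   67.        ]
top hub n 458 [ 517.2 -111.1   64. ] z 63.2 13.81411361694336
 lever 191 [-180.] [  0   0   0   0   0   0   0   0   0   0   0   0   0   0   0   0   0   0
   0   0  64 125   2   0   0   0   0   0   0   0   0   0   0   0   0   0]
 tab 147 [571.3  39.1 110.6] 70.1823212279473
 tabtop 95 [572.2  39.8 116.3] [547.7  28.  113.1] [596.8  50.5 122.1]
 foot [564.6  21.4  62. ]
scene hub n 0 [ -394.2 -1104.3    64. ] z nan 0.0
 lever 0 [-180.] [0 0 0 0 0 0 0 0 0 0 0 0 0 0 0 0 0 0 0 0 0 0 0 0 0 0 0 0 0 0 0 0 0 0 0 0]
 tab 0 [nan nan nan] nan<stdin>:13: RuntimeWarning: Mean of empty slice.
  ret = ret.dtype.type(ret / rcount)
<stdin>:19: RuntimeWarning: Mean of empty slice.
  ret = um.true_divide(
<stdin>:20: RuntimeWarning: Mean of empty slice.
Traceback (most recent call last):
ValueError: zero-size array to reduction operation minimum which has no identity
```

View pics/crop0.png

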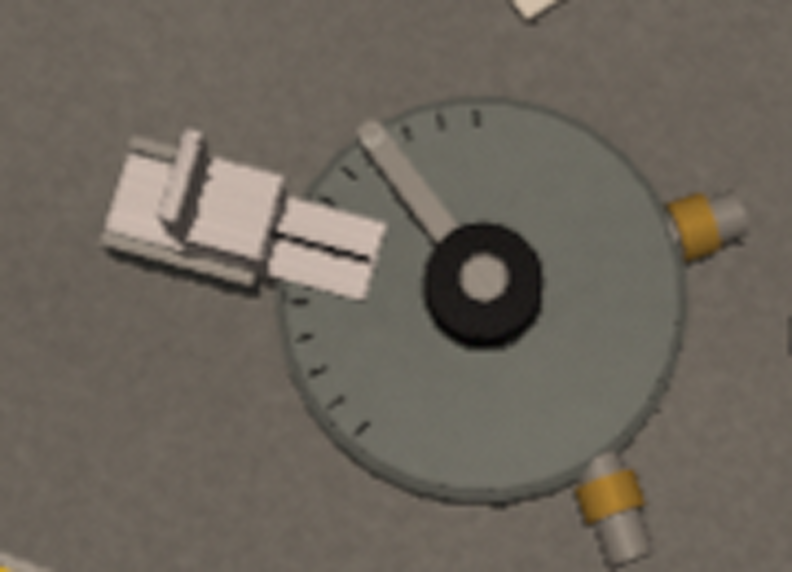

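```bash
cat >> h.py <<'E'
def fitcirc(x,y):
    s=np.linalg.lstsq(np.c_[x,y,np.ones(len(x))],x*x+y*y,rcond=None)[0];c=s[:2]/2
    return c,np.sqrt(s[2]+c@c)
def housing(n,im,g):
    hsv=cv2.cvtColor(cv2.GaussianBlur(im,(3,3),0),cv2.COLOR_BGR2HSV)
    b,gr,r=[im[...,i].astype(int) for i in range(3)]
    m=((cv2.blur((gr-r).astype(np.float32),(3,3))>3)).astype(np.uint8)
    K,T=P(n);u0,v0=proj(n,[*g,30]);win=np.zeros_like(m);cv2.circle(win,(int(u0),int(v0)),75,1,-1);m&=win
    m=cv2.morphologyEx(m,cv2.MORPH_OPEN,np.ones((3,3)))
    k=max(cv2.findContours(m,cv2.RETR_EXTERNAL,cv2.CHAIN_APPROX_NONE)[0],key=cv2.contourArea)[:,0]
    p=np.array([ray(n,u,v,30) for u,v in k])[:,:2]
    for _ in range(8):
        c,R=fitcirc(p[:,0],p[:,1]);e=np.abs(np.hypot(*(p-c).T)-R);p=p[e<max(2.5,1.5*np.median(e))] if len(p)>60 else p
    return c,R,len(p)
E
python3 - <<'E'
from h import *
g=[516,-112]
for n in("top","scene"):
    z=np.load(n+"0.npz");im,d=z["im"],z["d"]
    print(n,"depth valid",(d>0).mean(), [im[tuple(np.round(proj(n,[*q,zz])).astype(int)[::-1])].tolist() for q,zz in(((500,-180),30),((430,-250),0),((570,-40),30))])
    try: print(" housing",housing(n,im,g))
    except Exception as e: print(e)
    c=cloud(n,d);u,v=np.round(proj(n,[516,-112,70])).astype(int);print(" hubpx",u,v,c[v,u],d[v,u],im[v,u])
im=np.load("scene0.npz")["im"]
cv2.imwrite("pics/crop1.png",cv2.resize(im[200:310,255:425],None,fx=4.7,fy=4.7,interpolation=cv2.INTER_CUBIC))
A=lambda x,y:ray("top",220+x/4.4-.39,170+y/4.4-.39,33)[:2]
a,b=A(275,235),A(370,260);print("mark top",a,b,np.degrees(np.arctan2(*(a-b)[::-1])))
print("cap",ray("top",330-.4,233-.4,70),"levertip",ray("top",220+371/4.4,170+130/4.4,60))
from scipy.spatial.transform import Rotation as R
print(R.from_rotvec(manip.observe()["tool_rot"]).as_matrix().round(3))
E
```

```text
top depth valid 0.9961653645833334 [[98, 108, 110], [93, 103, 112], [113, 121, 128]]
max() iterable argument is empty
 hubpx 330 234 [ 516.8523591  -113.2579274    67.27657633] 1236.3091 [123 135 146]
scene depth valid 0.9959700520833333 [[123, 130, 128], [122, 131, 134], [118, 126, 122]]
 housing (array([ 517.6277606 , -116.68941718]), np.float64(100.13803607940214), 124)
 hubpx 316 242 [ 517.08402924 -112.20516726   69.98088135] 1017.63965 [144 153 158]
mark top [558.26240044  -3.29954994] [540.9426521  -53.55339142] 70.98373077605642
cap [ 519.63235474 -112.4682426    70.        ] levertip [604.74390136 -59.69362351  60.        ]
[[-0.    -0.922  0.388]
 [-0.001  0.388  0.922]
 [-1.    -0.    -0.001]]
```

View pics/crop1.png

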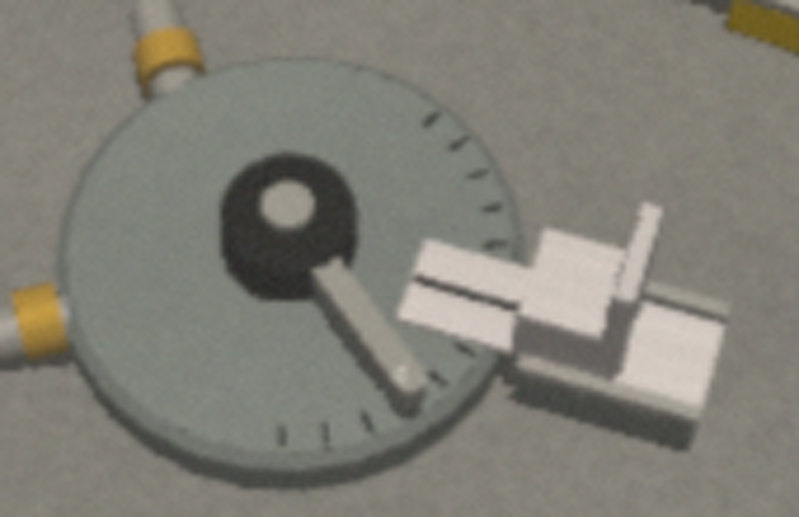

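The scene crop shows the cap at crop (288,204), the mark from (415,279) to (518,305) and the lever tip at about (408,372).

Run:
```python
from h import *
S=lambda x,y,z:ray("scene",255+(x+.5)/4.7-.5,200+(y+.5)/4.7-.5,z)[:2]
cap=S(288,204,70);b=S(415,279,33);a=S(518,305,33);tip=S(408,368,60);t0=S(331,265,60)
ang=lambda p,q:np.degrees(np.arctan2(*(q-p)[::-1]))
print("cap",cap,"mark",b,a,ang(b,a),ang(cap,a),np.hypot(*(b-cap)),np.hypot(*(a-cap)),"lever",tip,ang(cap,tip),np.hypot(*(tip-cap)),ang(t0,tip))
# tab plane + lever from depth
pv=np.array([519,-112.])
for n in("top","scene"):
    z=np.load(n+"0.npz");c=cloud(n,z["d"]);q=c[...,:2]-pv;r=np.hypot(*np.moveaxis(q,-1,0));a_=np.degrees(np.arctan2(q[...,1],q[...,0]))
    m=(r>45)&(r<105)&(c[...,2]>48)&(c[...,2]<66)&(a_>10)&(a_<60);print(n,"lever depth ang",m.sum(),np.median(a_[m]))
    e=np.radians(71);x=q@[np.cos(e),np.sin(e)];y=q@[-np.sin(e),np.cos(e)]
    m=(x>120)&(x<200)&(abs(y)<40)&(c[...,2]>78)&(c[...,2]<125)
    print(" tab x",np.percentile(x[m],[2,25,50,75,98]).round(1),"y",np.percentile(y[m],[2,50,98]).round(1),"z",np.percentile(c[m][:,2],[2,98]).round(1))
    m=(x>100)&(x<170)&(abs(y)<40)&(c[...,2]>68)&(c[...,2]<78)
    print(" roof x",np.percentile(x[m],[2,98]).round(1),"y",np.percentile(y[m],[2,50,98]).round(1))
s=manip.observe();print(s["tool_pos"],s["time_s"])
```

```text
cap [ 519.60340431 -112.4704746 ] mark [540.13835585 -54.39821423] [554.96971088  -7.09596178] 72.59147716783629 71.44696697304691 61.59603606878208 111.15108453308258 lever [599.05757629 -60.05546356] 33.41238099728841 95.18560199608633 32.29767232092141
top lever depth ang 167 33.23125682776374
 tab x [155.6 156.7 158.6 162.5 166. ] y [-24.7   0.1  23.1] z [ 79.2 119.3]
 roof x [116.9 156.4] y [-24.   -1.2  21.1]
scene lever depth ang 213 30.951999354623805
 tab x [155.7 158.2 160.8 163.5 165.5] y [-27.6 -11.4  21.3] z [ 80.2 119.1]
 roof x [116.5 158.9] y [-25.2  -3.   20.9]
[252.25721292 598.60718643 238.50145679] 0.1
```

apply_moves(
  moves=[
    [0.5,0,-56.5,-49,124.7],
    [0.5,0,-56.5,-49,124.7],
    [0.5,0,-56.5,-49,124.7],
    [0.5,0,-56.5,-49,124.7],
    [0.5,0,-56.5,-49,124.7],
    [0.5,0,-56.5,-49,124.7],
    [0.5,0,-56.5,-49,124.7],
    [0.5,0,-56.5,-49,124.7],
  ],
)

```text
time_s: 0.9
tool_pos: [429.4, 238.1, 239.2]
tool_rot: [0.027, 1.571, -0.027]
wrist_force: [1.2, -0.2, 0.4]
opening: 42.9
```

```bash
cat >> h.py <<'E'
from scipy.spatial.transform import Rotation as Ro
PV=np.array([519.6,-112.5])
def go(r,ang,z,jaw,off=0):
    "shift (cm) & turn to reach radius r at world angle ang (deg), height z, jaw axis at world angle jaw (mod 180)"
    s=manip.observe();M=Ro.from_rotvec(s["tool_rot"]).as_matrix();e=np.radians(ang)
    t=np.array([*(PV+r*np.array([np.cos(e),np.sin(e)])+off*np.array([-np.sin(e),np.cos(e)])),z])
    y=np.degrees(np.arctan2(M[1,2],M[0,2]));
    q=s["tool_pos"][:2]-PV
    print("t",round(s["time_s"],2),"pos",s["tool_pos"].round(1),"r",np.hypot(*q).round(1),"ang",np.degrees(np.arctan2(q[1],q[0])).round(2),"jaw",y.round(2),"F",s["wrist_force"].round(1),"open",round(s["opening"],1),"q",s["qpos"].round(2))
    print("target",t.round(1),"shift cm",(M.T@(t-s["tool_pos"])/10).round(2),"turn",(-(jaw-y)).round(1),"vert",M[2,0].round(4))
E
python3 -c "
from h import *
go(75,32.5,150,-57.5)"
```

```text
t 0.9 pos [429.4 238.1 239.2] r 362.0 ang 104.42 jaw -1.95 F [ 1.2 -0.2  0.4] open 42.9 q [-0.97 -0.    0.37  1.86  0.    1.29 -0.63]
target [582.9 -72.2 150. ] shift cm [  8.91 -30.49  16.39] turn 55.5 vert -1.0
```

apply_moves(
  moves=[
    [0.5,0,-30.5,16.4,55.5],
    [0.5,0,-30.5,16.4,55.5],
    [0.5,0,-30.5,16.4,55.5],
    [0.5,0,-30.5,16.4,55.5],
    [0.5,4,-30.5,16.4,55.5],
    [0.5,8.9,-30.5,16.4,55.5],
    [0.5,8.9,-30.5,16.4,55.5],
    [0.5,8.9,-30.5,16.4,55.5],
  ],
)

```text
time_s: 1.7
tool_pos: [583.8, -73.2, 147.6]
tool_rot: [0.779, 1.427, -0.784]
wrist_force: [-0.2, 0.7, 0.1]
opening: 42.4
```

```bash
python3 -c "
from h import *
go(75,32.5,54,-57.5)
im,d=read_camera('top');cv2.imwrite('pics/t1.png',cv2.resize(im[150:300,200:400],None,fx=4,fy=4))"
```

```text
t 1.7 pos [583.8 -73.2 147.6] r 75.3 ang 31.49 jaw -57.45 F [-0.2  0.7  0.1] open 42.4 q [-0.53  0.33  0.7   1.76 -0.23  1.14 -0.76]
target [582.9 -72.2  54. ] shift cm [ 9.36  0.01 -0.14] turn 0.0 vert -1.0
```

View pics/t1.png

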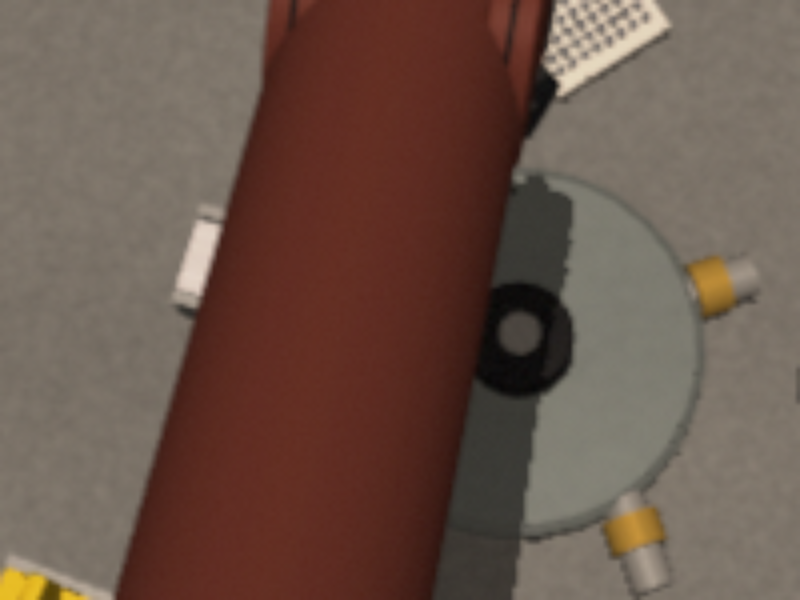

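apply_moves(
  moves=[
    [0.5,4.5,0,-0.1,0],
    [0.5,9,0,-0.1,0],
    [0.5,9.4,0,-0.1,0],
    [0,9.4,0,-0.1,0],
    [0,9.4,0,-0.1,0],
    [0,9.4,0,-0.1,0],
    [0,9.4,0,-0.1,0],
    [0,9.4,0,-0.1,0],
  ],
)

```text
time_s: 2.55
tool_pos: [585.4, -68.8, 58.6]
tool_rot: [0.778, 1.425, -0.775]
wrist_force: [-1.4, -0.6, 9.0]
opening: 12.0
```

```bash
python3 -c "
from h import *
go(75,71,54,-19)
s=manip.observe();M=Ro.from_rotvec(s['tool_rot']).as_matrix();q=s['tool_pos'][:2]-PV
a0=np.degrees(np.arctan2(q[1],q[0]))
for k in range(1,6):
    e=np.radians(a0+(71-a0)*k/5);t=PV+75*np.array([np.cos(e),np.sin(e)])
    print((M.T@np.array([*(t-s['tool_pos'][:2]),0])/10).round(2),round(-(71-a0)*k/5,1))
"
```

```text
t 2.55 pos [585.4 -68.8  58.6] r 79.0 ang 33.6 jaw -57.11 F [-1.4 -0.6  9. ] open 12.0 q [-0.49  0.43  0.66  1.84 -0.31  0.97 -0.7 ]
target [544.  -41.6  54. ] shift cm [ 0.45 -2.   -4.53] turn -38.1 vert -1.0
[-0.   -0.48 -0.97] -7.5
[-0.01 -0.68 -1.93] -15.0
[-0.01 -1.   -2.85] -22.4
[-0.01 -1.45 -3.72] -29.9
[-0.01 -2.   -4.53] -37.4
```

apply_moves(
  moves=[
    [0,0,0,0,0],
    [0,0,0,0,0],
  ],
)

```text
time_s: 2.75
tool_pos: [585.4, -68.8, 58.6]
tool_rot: [0.778, 1.425, -0.775]
wrist_force: [-2.2, -1.8, 7.8]
opening: 12.1
```

```bash
python3 -c "
from h import *
go(75,71,54,-19)
im,d=read_camera('scene');cv2.imwrite('pics/t2.png',cv2.resize(im[160:310,240:440],None,fx=4,fy=4))"
```

```text
t 2.75 pos [585.4 -68.8  58.6] r 79.0 ang 33.58 jaw -57.11 F [-2.2 -1.8  7.8] open 12.1 q [-0.49  0.43  0.66  1.84 -0.31  0.97 -0.7 ]
target [544.  -41.6  54. ] shift cm [ 0.45 -2.   -4.53] turn -38.1 vert -1.0
```

View pics/t2.png

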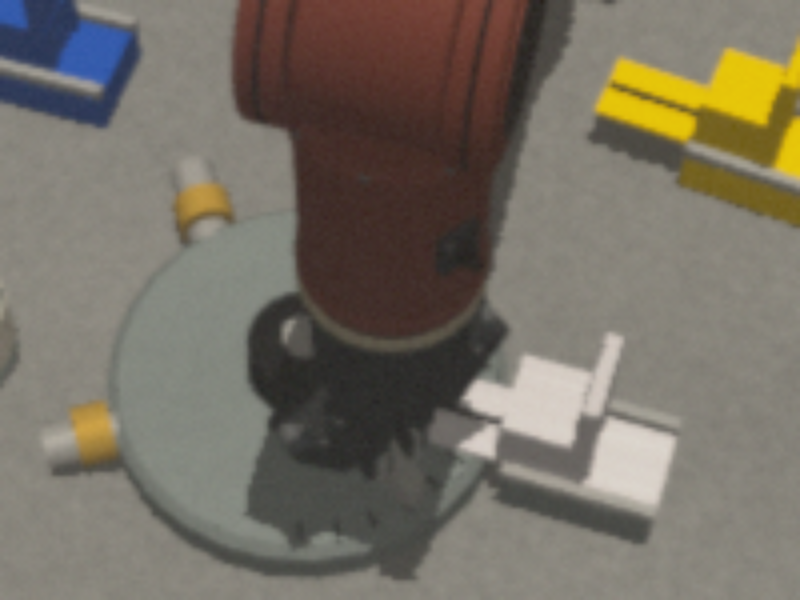

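apply_moves(
  moves=[
    [0,0,-0.02,-0.52,-4],
    [0,0,-0.07,-1.04,-8],
    [0,0,-0.29,-2.07,-16],
    [0,0,-0.65,-3.05,-24],
    [0,0,-1.14,-3.97,-32],
    [0,0,-1.63,-4.67,-38.5],
    [0,0,-1.63,-4.67,-38.5],
  ],
)

```text
time_s: 3.5
tool_pos: [544.8, -37.2, 58.5]
tool_rot: [0.254, 1.555, -0.25]
wrist_force: [-5.9, 1.8, 12.2]
opening: 11.9
```

```bash
python3 -c "
from h import *
go(75,71,54,-19)"
```

```text
t 3.5 pos [544.8 -37.2  58.5] r 79.5 ang 71.49 jaw -18.38 F [-5.9  1.8 12.2] open 11.9 q [-0.46  0.32  0.52  1.94 -0.2   0.93 -0.16]
target [544.  -41.6  54. ] shift cm [ 0.45 -0.45  0.06] turn 0.6 vert -1.0
```

apply_moves(
  moves=[
    [0.5,0,0,0,0],
    [0.5,0,0,0,0],
    [0.5,0,0,0,0],
    [0.5,-5,0,0,0],
    [0.5,-10,0,0,0],
    [0,-10,5,0,0],
    [0,-10,10,0,0],
    [0,-10,14,0,0],
  ],
)

```text
time_s: 4.3
tool_pos: [590.3, 97.7, 157.0]
tool_rot: [0.255, 1.555, -0.253]
wrist_force: [0.4, -0.6, 0.1]
opening: 0.7
```

```bash
python3 -c "
from h import *
go(205,71,93,-19)
im,d=read_camera('scene');np.savez('s3.npz',im=im,d=d);a=cv2.resize(im[200:310,255:425],None,fx=4.7,fy=4.7,interpolation=cv2.INTER_CUBIC)
cv2.imwrite('pics/s3.png',a)
im,d=read_camera('top');np.savez('t3.npz',im=im,d=d);cv2.imwrite('pics/t3.png',cv2.resize(im[170:300,220:400],None,fx=4.4,fy=4.4,interpolation=cv2.INTER_CUBIC))
"
```

```text
t 4.3 pos [590.3  97.7 157. ] r 221.8 ang 71.4 jaw -18.54 F [ 0.4 -0.6  0.1] open 0.7 q [-0.64  0.3   0.48  1.72 -0.15  1.15 -0.44]
target [586.3  81.3  93. ] shift cm [ 6.4  -1.69  0.13] turn 0.5 vert -1.0
```

View pics/s3.png

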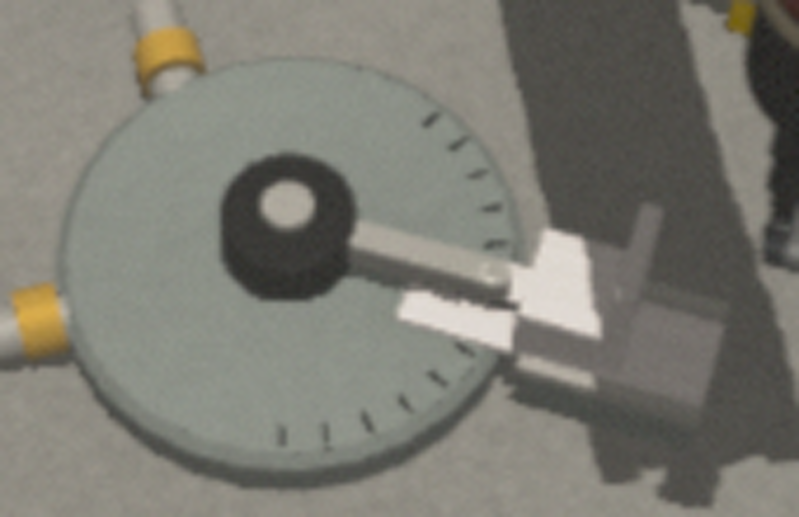

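View pics/t3.png

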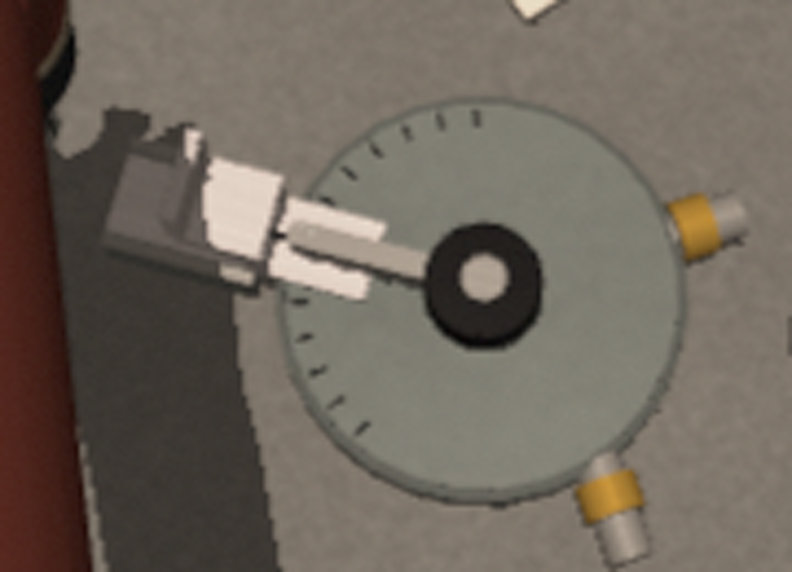

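The lever now lies over the mark in both views: top crop (425,264) to (298,236), scene crop (358,240) to (494,273). I'll compare the angles with the rail edges.

Run:
```python
from h import *
S=lambda x,y,z:ray("scene",255+(x+.5)/4.7-.5,200+(y+.5)/4.7-.5,z)[:2]
A=lambda x,y,z:ray("top",220+(x+.5)/4.4-.5,170+(y+.5)/4.4-.5,z)[:2]
ang=lambda p,q:np.degrees(np.arctan2(*(q-p)[::-1]))
c=S(288,204,70);print("scene lever",ang(c,S(494,273,60)),ang(S(358,236,60),S(494,273,60)),"mark",ang(c,S(466,292,33)))
c=A(484,277,70);print("top lever",ang(c,A(298,235,60)),ang(A(425,264,60),A(298,235,60)),"mark",ang(c,A(322,247,33)))
# roof centre at z=73
print("roof mouth corners top",[A(x,y,73) for x,y in((284,177),(266,262))],"-> ang",ang(c,(A(284,177,73)+A(266,262,73))/2))
# strip inner-corners
print("strip",ang(c,(A(386,224,33)+A(365,299,33))/2),"scene strip",ang(S(288,204,70),(S(427,239,33)+S(400,318,33))/2),ang(S(288,204,70),(S(543,228,73)+S(515,318,73))/2))
```

```text
scene lever 70.62140458304975 71.2930233644801 mark 71.07360768419167
top lever 71.8342130072266 72.88981589638153 mark 70.3052625015009
roof mouth corners top [array([579.83048107, -11.63180276]), array([5.34897086e+02, 3.67999340e-01])] -> ang 70.58893767928514
strip 70.11276421446436 scene strip 70.77636754378703 69.73295769221322
```

apply_moves(
  moves=[
    [0,3,-1.7,0.3,0.5],
    [0,6.6,-1.7,0.3,0.5],
    [0,6.6,-1.7,0.3,0.5],
    [0,6.6,-3.2,0.3,0.5],
    [0,6.6,-4.2,0.3,0.5],
    [0,6.6,-5.2,0.3,0.5],
    [0,6.6,-6.2,0.3,0.5],
    [0,6.6,-7.2,0.3,0.5],
  ],
)

```text
time_s: 5.2
tool_pos: [569.8, 24.8, 91.4]
tool_rot: [0.262, 1.553, -0.261]
wrist_force: [0.9, 1.7, 1.7]
opening: 0.0
```

```bash
python3 -c "
from h import *
go(123,70.6,90,-19.4)"
```

```text
t 5.2 pos [569.8  24.8  91.4] r 146.2 ang 69.91 jaw -19.1 F [0.9 1.7 1.7] open 0.0 q [-0.54  0.32  0.5   1.85 -0.18  1.01 -0.3 ]
target [560.5   3.5  90. ] shift cm [ 0.13 -2.32 -0.19] turn 0.3 vert -1.0
```

apply_moves(
  moves=[
    [0,0,-0.8,-0.1,0],
    [0,0,-1.6,-0.2,0],
    [0,0,-2.1,-0.2,0],
    [0,0,-2.5,-0.2,0],
    [0,0,-2.7,-0.2,0],
    [0,0,-2.9,-0.2,0],
  ],
)

```text
time_s: 5.8
tool_pos: [559.6, 3.4, 90.7]
tool_rot: [0.263, 1.553, -0.254]
wrist_force: [9.1, 19.0, -3.1]
opening: -0.1
```

```bash
python3 -c "
from h import *
go(123,70.6,90,-19.4)"
```

```text
t 5.8 pos [559.6   3.4  90.7] r 122.6 ang 70.95 jaw -18.9 F [ 9.1 19.  -3.1] open -0.1 q [-0.52  0.3   0.51  1.88 -0.18  1.   -0.26]
target [560.5   3.5  90. ] shift cm [0.07 0.04 0.07] turn 0.5 vert -1.0
```

The force rose to 21 N at r = 122.6 mm, where about 123 was expected, so the hood is at its stop. Backing off to check.

apply_moves(
  moves=[
    [0,0,1.5,0,0],
    [0,0,5,0,0],
    [0,-4,7,0,0],
    [0,-9,9,0,0],
    [0,-9,14,0,0],
    [0,-9,18,0,0],
    [0,-9,22,0,0],
    [0,-9,22,0,0],
  ],
)

```text
time_s: 6.6
tool_pos: [629.3, 213.8, 178.7]
tool_rot: [0.256, 1.558, -0.255]
wrist_force: [-0.5, -0.0, 0.5]
opening: -0.1
```

Run:
```python
from h import *
out=[]
go(123,70.6,90,-19.4)
for n in("top","scene"):
    im,d=read_camera(n);c=cloud(n,d);q=c[...,:2]-PV;e=np.radians(70.6);x=q@[np.cos(e),np.sin(e)];y=q@[-np.sin(e),np.cos(e)]
    m=(x>60)&(x<200)&(abs(y)<40)&(c[...,2]>80)&(c[...,2]<125)
    print(n,"tab x",np.percentile(x[m],[2,50,98]).round(1),"y",np.percentile(y[m],[2,98]).round(1))
    b=np.load(("t3" if n=="top" else "s3")+".npz")["im"]
    u,v=(310,235) if n=="top" else (340,255)
    out.append(cv2.resize(im[v-85:v+85,u-115:u+85],None,fx=2,fy=2,interpolation=cv2.INTER_CUBIC))
cv2.imwrite("pics/f.png",np.hstack(out))
```

```text
t 6.6 pos [629.3 213.8 178.7] r 344.2 ang 71.42 jaw -18.64 F [-0.5 -0.   0.5] open -0.1 q [-0.72  0.42  0.44  1.52 -0.19  1.24 -0.58]
target [560.5   3.5  90. ] shift cm [  8.87 -22.13   0.22] turn 0.8 vert -1.0
top tab x [102.4 106.  112.2] y [-23.2  25.6]
scene tab x [102.1 108.2 112. ] y [-25.5  23.8]
```

View pics/f.png

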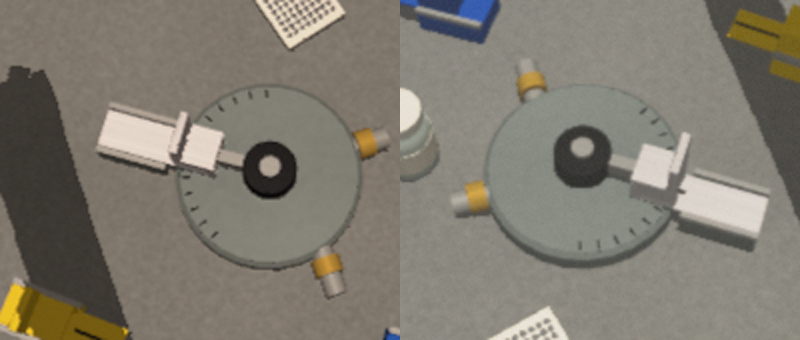

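The hood covers the lever tip, and its tab's outer face is at 112 mm, which is the home position. Both views show the lever entering the mouth centrally, and the bystanders in view haven't moved. Handing in.

```bash
python3 -c "
from h import *
print(manip.finish_job())"
```

```text
the job is handed in; nothing more can be done
None
```

The lever is at the mark, the hood is slid home over its tip, and the job is handed in after about 7 s of robot time.

- **Lever:** I gripped it, swung it about 38° anticlockwise and let go. Before sliding the hood, it measured 70.6–72.9° across the two views, against 69.7–71.1° for the mark and rail. That is roughly 1° apart, about the accuracy of the measurement.
- **Hood:** I pushed it in with closed fingers until it met its stop at 21 N. Afterwards the outer face of its tab measured 112 mm from the pivot in both views, exactly where home should be. The lever sits centrally in the mouth.
- **Surroundings:** The microplate and jar, as far as the last pictures show them, look undisturbed. I did not check the tip box and wash bottle again, but the path stayed clear of them. The gripper was clear of everything at the end.
- **Disagreements:** While gripping the lever, the tool sat about 4–5 mm above and outside its commanded spot, and the opening read 12 mm on a 14 mm bar. I put this down to pad friction and give, since the lever turned as intended. One early attempt to find the housing by colour failed, so I used the hub cap and mark line instead.

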